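# Key a candle mould into its pouring cradle and lock it

### The job

Set the notched candle mould into the pouring cradle: it goes fully home only the way round that lets its cut-away corner pass the cradle's brass key, which may be fitted at either end, so try it gently and turn it half round if it is stopped. Lower it in rather than dropping it; once it is fully down, swing the hold-down bar over the mould all the way to its stop and let go. Leave the finished candles and the plain mould standing where they are.

Things in the scene. Friction and masses are not known exactly. Their poses are not given: they have to be found in the camera images.
- mould: The notched candle mould to be loaded: grey cast-resin block, 140 (x) x 48 (y) x 70 (z) mm, about 0.45 kg, standing on the table, with two round pour mouths on top. One upright corner, at its +x +y, is cut away over the full height, 34 mm along x and 18 mm along y. Origin: centre of the underside of the full outline. Grip it across its width.
- cradle: Fixed wooden pouring cradle. Pocket 145 (x) x 53 (y) mm, floor 10 mm above the table, walls 10 mm thick, tops about 25 mm above the table, inner rims bevelled. Origin: at table height under the pocket's centre; x along the pocket, z up. The mould sits centred, its x along the cradle's x, one way or the other. Seated on the floor, its underside is 10 mm above the table.
- corner_a (a point): Pocket floor at the corner cradle +x +y (56.5, 18.5 mm from the centre). A brass key block, 32 x 16 mm, 24 mm high, stands either here or at corner_b; which is not reported: see it (the empty seat is a flat dark patch) or feel for it. With its cut corner at the key the mould goes fully down; the other way round the key stops it, underside 34 mm above the table.
- corner_b (a point): Pocket floor at the diagonally opposite corner, cradle -x -y: the other possible place of the brass key.
- hold_down (a joint): Angle of the steel hold-down bar, rad: 0 = closed at its stop, along the cradle's +x over the mould; opens counter-clockwise from above, up to 1.75. Bar 22 mm wide, reaching 104 mm from its pivot, underside 84, top 94 mm above the table: 4 mm over a seated mould; a mould not down blocks it. Friction 0.06 N m: it stays where it is left.
- pivot (a point): Axis of the hold-down bar's upright pivot, at the bar's underside: cradle x = -105 mm, y = 0, 84 mm above the table.
- handle (a point): Middle of the round black upright grip on the hold-down bar: 18 mm diameter, 45 mm high (94 to 139 mm above the table), 85 mm from the pivot axis. This point is 116.5 mm above the table.
- plain_mould: Bystander: a smaller grey resin mould without any cut corner, 90 x 48 x 55 mm, one pour mouth. Origin: centre of the underside.
- pillar: Bystander: fluted brown beeswax pillar candle, diameter 65 mm, 105 mm tall. Origin: centre of the underside.
- cone: Bystander: tapering brown beeswax candle, diameter 48 mm at the foot, 152 mm tall. Origin: centre of the underside.
- disc: Bystander: upright round brown beeswax candle, 84 mm diameter, 34 mm thick (x), 88 mm tall. Origin: centre of the underside.

How it is judged:
On the way, in this order (a step that is already met when the one before it is completed fails the run):
1. the notched mould is fully home in the cradle (horizontal distance between mould and cradle below 0.006 m and z of mould in the frame of cradle below 0.014 m and angle between mould's own z axis and vertical below 0.05 rad and angle between the x axis of mould and the x axis of cradle, either way round below 0.08 rad), for 0.2 s.
2. the hold-down bar is swung over the mould to its stop (all of step 1 and value of joint hold_down below 0.1 rad), for 0.2 s.
At the end, for the whole second after the job is handed in: The mould rests in the cradle pocket with its underside on the pocket floor (less than 14 mm above the table, floor 10 mm), within 6 mm of the pocket's centre, within 0.08 rad of its direction and upright within 0.05 rad; the hold-down bar is within 0.1 rad of its closed stop; the mould is at rest (all of step 2 and linear speed of mould below 0.02 m/s); the robot touches nothing.
It fails at once if the mould is dropped (falls out of the fingers faster than 0.6 m/s) (linear speed of mould above 0.6 m/s and contact force between the fingers and mould below 0.1 N).
It fails at once if a finished candle or the plain mould is moved more than 40 mm or tipped (distance of any of pillar, cone, disc, plain_mould from where it was at the start of the episode above 0.04 m or angle between any of pillar, cone, disc, plain_mould's own z axis and vertical above 0.4 rad).
It also fails if it takes over 62 s, if anything falls off the work surface, if the arm or the gripper's body presses on something with over 40 N, if the wrist force passes 120 N, or if a joint passes its speed limit or range.

### The arm

A 7-joint arm with a two-finger parallel gripper is mounted at the origin on the work surface. World frame = base frame: x ahead of the robot, y to its left, z up, the work surface at z = 0. Lengths are in m, angles in rad, forces in N, time in s.
With the tool pointing down it reaches from about 0.4 to 0.85 m from the base axis. Payload 10.4 kg.
Tool frame: the origin (TCP) lies midway between the tips of the shut fingers; the grasp point (between the pads) lies manip.grip_depth behind it (manip.grip_depth is the distance from the TCP to the grasp point, in m); z points along the fingers, x is the direction in which the jaws open and shut, and the axes are right-handed (so a half turn about z gives the same grasp; the last joint's range is limited). The gripper opens to 85 mm and grips with 20 to 120 N. Pads are 22 mm wide; open, the fingers measure 114 mm over their backs; the gripper's body (76 mm by 85 mm) begins 54 mm behind the grasp point. The pads swing forward as they close: fully open they stand 13 mm farther back than shut.
Start: joints at [-1.238, 0.332, -0.065, 1.46, 0.022, 1.35, -0.088], TCP at [0.218, 0.586, 0.231] pointing down, gripper open.
Joint ranges: [-2.6, 2.6], [-0.5, 2.12], [-1.47, 1.34], [0.16, 2.42], [-1.27, 4.41], [0.06, 2.06], [-2.6, 2.6]. Speed limits (rad/s): [2.22, 2.22, 2.79, 2.79, 3.14, 3.14, 3.14].

### API

Orientations are given as a unit quaternion [x, y, z, w].
In Python, from workcell import manip gives the robot as it stands. The module is installed in compiled form; this text tells all that it offers.
- The arm moves only by the tool send_rows, never from a script. Its argument "steps" is a list of rows, each a list of 2 entries, a list of its own where there are three numbers: the shift along the tool's x, y, z in m, then the turn about the tool's z in rad. In form: [[[x, y, z], spin], ...]. A call has exactly 8 rows; each row is the pose to reach, as a shift and turn from the pose commanded when the call began, along the tool's axes at that moment; what a row does not reach only later rows make up. A row lasts 1/8 s, in which the tool goes at most 62.5 mm and 10.7 degrees, less where a joint would pass 70% of its speed; a pose out of reach is approached as far as the arm can. A call with a gripper value outside its range is refused whole. "hand" is the opening, from 0 (shut) to 1 (fully open), set as the call begins (left out, the last holds). The fingers move at their own pace and stop on an object; "force" is the grip in N (left out, the last holds). Time passes only in rows, so rows that repeat a pose let the fingers close, or fill a call up. It gives the time, the measured TCP pose, the force and the opening at its end, in the units of the state.
- manip.get_obs(): the state, without advancing time (a new reading comes with each control period).
- manip.camera(name): name is "side" or "top"; returns (picture, depth): 480x640x3 uint8, red, green, blue; 480x640 float32, m along the optical axis (not along the pixel's ray), 0 where there is no reading.
- manip.camera_info(name): a dict with "intrinsics" (3x3 intrinsics, pixels), "pose" (4x4, takes a point from camera to world coordinates). Camera axes: x right, y up, looking along -z (the intrinsics and any distortion apply to the point x, -y, -z); pixel columns grow to the right and rows downward; lengths in m; the calibration is good to about 2 mm. A picture is of the moment at which its call begins. camera_info takes no time and is no camera call.
- manip.hand_in(): hands the job in, once; it reports no verdict.
The state is a dict: "clock": time; "joint_pos": joint angles; "joint_velocities": joint speeds; "tau": joint torques, N m; "position": TCP position; "ee_rot": TCP orientation; "ft_force": force on the tool from outside, world axes, zero at the start; "torque": the same for the moment, N m; "grip_width": opening from 0.0 (shut) to 1.0 (fully open).
Only numpy, scipy, OpenCV 4.12 (cv2) and the standard library are available. Lean on these libraries where they do the work, as an engineer would, in place of code of your own. Each camera call takes 0.05 s, during which the arm holds its last target.

## Working session

There is one attempt and no reset: what is moved stays moved. The work goes in short steps, Python scripts to look and compute and a tool call to move; the robot and the scene stay as the last step left them, time stands still between calls to the robot, and variables do not carry over. Pictures are saved under pics/ and viewed, and the job is handed in when it is done.

Besides the shell and the picture viewer there is one more tool, called after ">>>" in YAML: its name, and indented under it one key for each argument. send_rows: Moves the arm, as the interface text tells. Its arguments: {"type":"object","properties":{"steps":{"type":"array"},"hand":{"type":"number"},"force":{"type":"number"}},"required":["steps"]}

```bash
mkdir -p pics; cat > h.py <<'E'
import numpy as np, cv2
from workcell import manip
def snap(n,tag):
    im,d=manip.camera(n); cv2.imwrite(f'pics/{tag}.png',im[:,:,::-1]); np.savez(f'{tag}.npz',im=im,d=d); return im,d
def cloud(n,d):
    i=manip.camera_info(n);K=np.array(i['intrinsics']);P=np.array(i['pose'])
    v,u=np.mgrid[:480,:640]
    c=np.stack([(u-K[0,2])/K[0,0]*d,-(v-K[1,2])/K[1,1]*d,-d],-1)
    return c@P[:3,:3].T+P[:3,3]
def ray(n,u,v,z):
    i=manip.camera_info(n);K=np.array(i['intrinsics']);P=np.array(i['pose'])
    r=P[:3,:3]@np.array([(u-K[0,2])/K[0,0],-(v-K[1,2])/K[1,1],-1]);o=P[:3,3]
    return o+r*(z-o[2])/r[2]
E
python3 - <<'E'
from h import *
for n in('side','top'):
    snap(n,n+'0'); print(n,manip.camera_info(n))
print(manip.get_obs(),manip.grip_depth)
E
```

```text
side {'intrinsics': array([[458.52715415,   0.        , 320.02848784],
       [  0.        , 458.52715415, 229.69667861],
       [  0.        ,   0.        ,   1.        ]]), 'pose': array([[ 0.81784084,  0.33339377, -0.46902554,  0.27709999],
       [-0.57540983,  0.4648554 , -0.67291381, -0.55068948],
       [-0.00631622,  0.8202183 ,  0.57201578,  0.5787426 ],
       [ 0.        ,  0.        ,  0.        ,  1.        ]])}
top {'intrinsics': array([[450.1874442 ,   0.        , 319.67665025],
       [  0.        , 450.1874442 , 242.51083875],
       [  0.        ,   0.        ,   1.        ]]), 'pose': array([[-0.08947906,  0.97354017, -0.21026894,  0.46313616],
       [-0.99598508, -0.08803156,  0.0162532 ,  0.00911045],
       [-0.00268716,  0.21087905,  0.97750847,  0.91993226],
       [ 0.        ,  0.        ,  0.        ,  1.        ]])}
{'clock': 0.1, 'joint_pos': array([-1.23760346,  0.33280058, -0.06467253,  1.46088119,  0.02160559,
        1.34990352, -0.08850115]), 'joint_velocities': array([ 0.00170227, -0.00107229, -0.00110072,  0.00018197, -0.00103277,
        0.00087123,  0.000141  ]), 'tau': array([ 1.04679701e-03, -6.26739907e+01,  4.87561477e-02, -3.92431569e+01,
        1.62022241e-02,  6.85552150e-03,  1.73220371e-05]), 'position': array([0.21760836, 0.58552324, 0.23058909]), 'ee_rot': array([ 8.21078227e-01,  5.70815316e-01, -5.10476550e-04,  4.00166474e-04]), 'ft_force': array([-0.36642777, -0.4825297 , -0.22307485]), 'torque': array([ 0.00609007, -0.08046667,  0.01235166]), 'grip_width': 1.0001194031365765} 0.0187
```

```bash
ls pics
```

```text
side0.png
top0.png
```

View pics/top0.png

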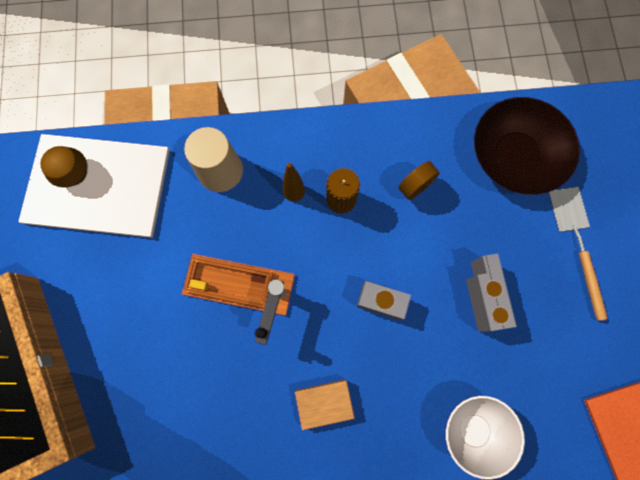

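View pics/side0.png

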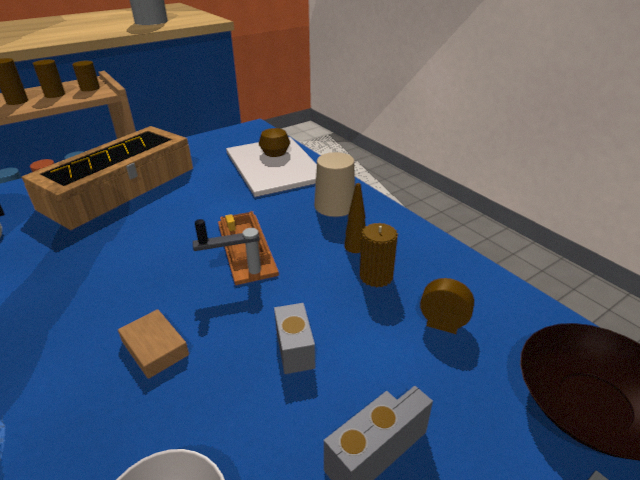

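```bash
python3 - <<'E'
from h import *
t=cv2.imread('pics/top0.png'); s=cv2.imread('pics/side0.png')
a=cv2.resize(t[240:355,170:310],None,fx=4,fy=4,interpolation=2); b=cv2.resize(t[240:340,455:530],None,fx=4.6,fy=4.6,interpolation=2)
c=np.zeros((500,800,3),np.uint8); a=a[:460,:440] if 0 else cv2.resize(a,(440,361)); c[:361,:440]=a; c[:b.shape[0],450:450+b.shape[1]]=b
cv2.imwrite('pics/z0.png',c)
a=cv2.resize(s[200:290,185:285],None,fx=4,fy=4,interpolation=2); b=cv2.resize(s[380:480,315:440],None,fx=3,fy=3,interpolation=2)
c=np.zeros((400,800,3),np.uint8); c[:360,:400]=a; c[:300,410:785]=b
cv2.imwrite('pics/z1.png',c)
# z map of points above table around objects
X=cloud('top',np.load('top0.npz')['d'])
for (u,v) in [(300,320),(430,240),(495,275),(480,268),(475,290),(385,300),(276,287),(198,285),(265,333),(240,280),(205,260)]:
    print((u,v),X[v,u].round(4))
Y=cloud('side',np.load('side0.npz')['d'])
for (u,v) in [(230,310),(370,428),(290,315),(252,233),(201,230)]:
    print('s',(u,v),Y[v,u].round(4))
E
```

```text
(300, 320) [ 0.5055  0.0477 -0.0015]
(430, 240) [ 6.455e-01 -2.364e-01  5.000e-04]
(495, 275) [ 0.5531 -0.3311  0.0699]
(480, 268) [ 0.5721 -0.3144  0.0444]
(475, 290) [ 0.5307 -0.2999  0.0381]
(385, 300) [ 0.5258 -0.1193  0.0572]
(276, 287) [0.5642 0.0825 0.0981]
(198, 285) [0.59   0.2417 0.0327]
(265, 333) [0.483  0.1045 0.1254]
(240, 280) [0.5959 0.1623 0.0097]
(205, 260) [0.6408 0.2283 0.0238]
s (230, 310) [ 0.4804  0.022  -0.0021]
s (370, 428) [ 0.5045 -0.3259  0.0693]
s (290, 315) [ 0.534  -0.097   0.0523]
s (252, 233) [0.5646 0.078  0.0983]
s (201, 230) [0.4812 0.1033 0.1245]
```

View pics/z0.png

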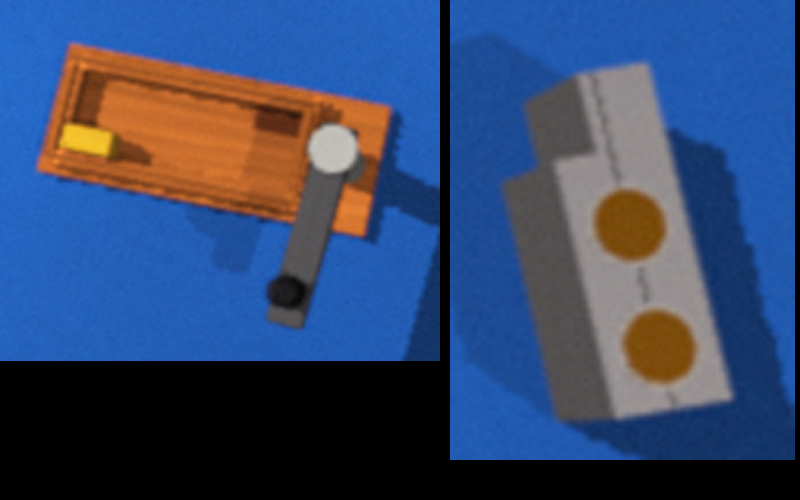

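View pics/z1.png

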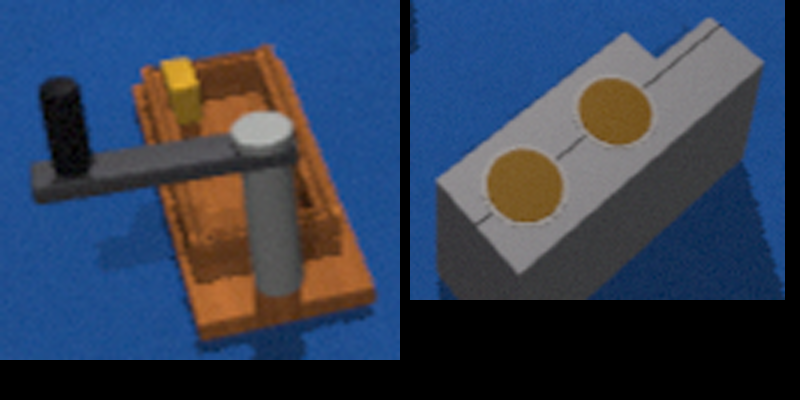

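```bash
cat > m.py <<'E'
from h import *
def obj(n,tag,c,r,z0,z1,flt=None):
    f=np.load(tag+'.npz');X=cloud(n,f['d']);
    m=(np.hypot(X[...,0]-c[0],X[...,1]-c[1])<r)&(X[...,2]>z0)&(X[...,2]<z1)&(f['d']>0)
    if flt is not None: m&=flt(f['im'].astype(int))
    m=cv2.morphologyEx(m.astype(np.uint8),cv2.MORPH_OPEN,np.ones((2,2)))>0
    return X[m],f['im'][m],m
def rect(P):
    r=cv2.minAreaRect((P[:,:2]*1000).astype(np.float32)); return r
E
python3 - <<'E'
from m import *
lo=lambda im:(im[...,0]>110)
for n in('top','side'):
    P,_,m=obj(n,n+'0',(.54,-.33),.12,.06,.08)
    print(n,'mould',len(P),np.median(P[:,2]),rect(P),P[:,:2].mean(0))
    # contour on a plane z=.07 via rays
    c=max(cv2.findContours(m.astype(np.uint8),0,1)[0],key=cv2.contourArea)[:,0]
    Q=np.array([ray(n,u,v,.07) for u,v in c]); print('  ray',rect(Q))
    P,_,m=obj(n,n+'0',(.61,.18),.13,.018,.031,lambda im:(im[...,0]>im[...,2]+60)); print('rim',len(P),np.median(P[:,2]),rect(P))
    P,_,m=obj(n,n+'0',(.59,.24),.04,.005,.05,lambda im:(im[...,0]>150)&(im[...,1]>120)&(im[...,2]<90)); print('key',len(P),P.mean(0),P.max(0),P.min(0))
    P,_,m=obj(n,n+'0',(.565,.082),.03,.093,.11,lambda im:(im.min(-1)>110)); print('piv',len(P),P.mean(0),rect(P))
    P,_,m=obj(n,n+'0',(.482,.104),.03,.105,.145,lambda im:(im.max(-1)<60)); print('handle',len(P),P.mean(0),P[:,2].max(),rect(P))
    P,_,m=obj(n,n+'0',(.52,-.12),.08,.045,.065); print('plain',len(P),rect(P))
E
```

```text
top mould 1862 0.0699795793449361 ((513.622802734375, -184.0690460205078), (149.74420166015625, 392.28411865234375), 3.8631253242492676) [ 0.51491675 -0.32613475]
  ray ((520.8738403320312, -323.466796875), (139.66122436523438, 51.625267028808594), 4.06198263168335)
rim 1121 0.023822607331560497 ((566.4375, 125.37559509277344), (296.5366516113281, 93.92021942138672), 65.95321655273438)
key 130 [0.59010451 0.24197802 0.03205514] [0.60084864 0.26095959 0.03804731] [0.58023271 0.22664595 0.02053368]
piv 193 [0.56246423 0.08204464 0.09636743] ((563.6951904296875, 82.5987319946289), (27.892271041870117, 25.524438858032227), 1.1561905145645142)
handle 93 [0.48216656 0.10960856 0.12678315] 0.14203188867858152 ((481.6297302246094, 111.16849517822266), (12.557955741882324, 19.710094451904297), 60.71422576904297)
plain 1211 ((519.7374877929688, -82.12191009521484), (84.96370697021484, 197.20387268066406), 8.507405281066895)
side mould 4231 0.06881910447058914 ((427.469970703125, -387.9107971191406), (429.6392822265625, 108.82162475585938), 33.055885314941406) [ 0.51173471 -0.33064337]
  ray ((520.560791015625, -328.12994384765625), (142.9951171875, 51.08470153808594), 4.094274520874023)
rim 532 0.022729515555728386 ((471.7490539550781, -150.764892578125), (885.5285034179688, 84.56258392333984), 69.50199127197266)
key 52 [0.58484508 0.22258243 0.04275603] [0.6010408  0.25357055 0.5787426 ] [ 0.27709999 -0.55068948  0.02816325]
piv 111 [0.56323444 0.07946237 0.09815472] ((563.394775390625, 79.64701843261719), (23.625991821289062, 25.362293243408203), 59.463077545166016)
handle 174 [0.4830602  0.10611746 0.12218585] 0.13899826961464584 ((484.032470703125, 108.49749755859375), (14.619527816772461, 12.527257919311523), 28.507802963256836)
plain 1476 ((439.4892272949219, -298.5626525878906), (596.8670654296875, 59.18153381347656), 62.877891540527344)
```

```bash
sed -i 's/    return X\[m\]/    m\&=(f["d"]>0)\&(X[...,2]>z0-.004)\&(X[...,2]<z1+.004)\n    return X[m]/' m.py
python3 - <<'E'
from m import *
wood=lambda im:(im[...,0]>im[...,2]+50)
for n in('top','side'):
    P,_,m=obj(n,n+'0',(.54,-.33),.12,.064,.076)
    print(n,'mould',len(P),np.median(P[:,2]),rect(P))
    P,im,m=obj(n,n+'0',(.61,.17),.13,.019,.031,wood); print('rim',len(P),np.median(P[:,2]),rect(P))
    # fit lines
    np.save(n+'rim.npy',P)
    c=np.zeros((480,640,3),np.uint8);c[m]=im
    x0,y0=(170,240) if n=='top' else (200,200)
    cv2.imwrite(f'pics/rim_{n}.png',cv2.resize(c[y0:y0+110,x0:x0+140],None,fx=4,fy=4,interpolation=0))
    P,im,m=obj(n,n+'0',(.59,.24),.04,.028,.04,lambda im:(im[...,0]>120)&(im[...,1]>90)&(im[...,2]<90)&(im[...,1]>.65*im[...,0])); print('keytop',len(P),P.mean(0),rect(P))
    P,_,m=obj(n,n+'0',(.61,.17),.13,.005,.015,wood); print('floor',len(P),np.median(P[:,2]),rect(P))
    P,_,m=obj(n,n+'0',(.565,.082),.03,.094,.103,lambda im:(im.min(-1)>110)); print('piv',len(P),P.mean(0),rect(P))
    P,_,m=obj(n,n+'0',(.482,.104),.03,.132,.145,lambda im:(im.max(-1)<60)); print('handle',len(P),P.mean(0),rect(P))
    P,_,m=obj(n,n+'0',(.52,-.12),.08,.048,.062); print('plain',len(P),rect(P))
E
```

```text
top mould 1716 0.07009350789085561 ((522.1410522460938, -324.1258850097656), (138.10720825195312, 49.29745864868164), 3.934990644454956)
rim 958 0.024088984945109637 ((592.841796875, 183.0539093017578), (162.44776916503906, 71.59766387939453), 73.67086791992188)
keytop 119 [0.59048489 0.24180892 0.03280854] ((590.5819702148438, 242.54095458984375), (29.607511520385742, 15.016998291015625), 73.66262817382812)
floor 2272 0.00955127340810702 ((586.8618774414062, 165.74038696289062), (213.79425048828125, 84.15731811523438), 73.6526107788086)
piv 179 [0.56248652 0.08259962 0.09928033] ((562.4478759765625, 82.70051574707031), (25.415693283081055, 25.203676223754883), 84.27300262451172)
handle 61 [0.48307954 0.110425   0.13801263] ((483.3450622558594, 110.65875244140625), (11.735255241394043, 13.360466003417969), 85.9595718383789)
plain 1147 ((526.1445922851562, -119.0097427368164), (87.85653686523438, 47.20433044433594), 67.28658294677734)
side mould 4001 0.06889091610412024 ((522.6737670898438, -324.9554748535156), (141.2676544189453, 47.8347282409668), 4.345316410064697)
rim 483 0.022954954158957097 ((593.2769165039062, 179.35861206054688), (161.474365234375, 72.0835189819336), 73.51789855957031)
keytop 58 [0.59056016 0.23665276 0.03161255] ((591.7692260742188, 239.57473754882812), (26.022092819213867, 14.35786247253418), 73.1772232055664)
floor 998 0.00860678093794437 ((588.3096923828125, 162.48471069335938), (210.26930236816406, 83.81859588623047), 73.474609375)
piv 111 [0.56323444 0.07946237 0.09815472] ((563.394775390625, 79.64701843261719), (23.625991821289062, 25.362293243408203), 59.463077545166016)
handle 54 [0.48332291 0.10702123 0.13465172] ((483.4246520996094, 107.98149108886719), (11.452857971191406, 14.116780281066895), 45.03848648071289)
plain 1394 ((526.5789794921875, -120.49419403076172), (90.02290344238281, 47.20835876464844), 67.0304946899414)
```

View pics/rim_top.png

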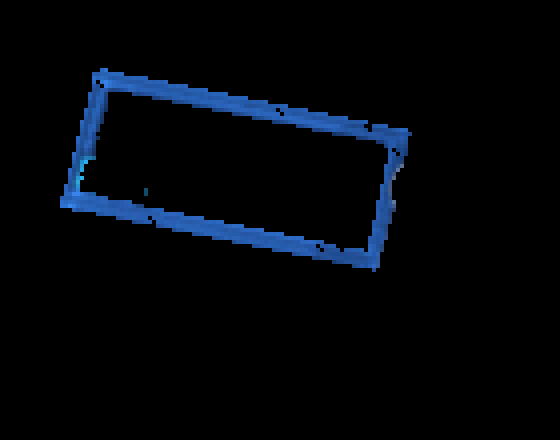

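View pics/rim_side.png

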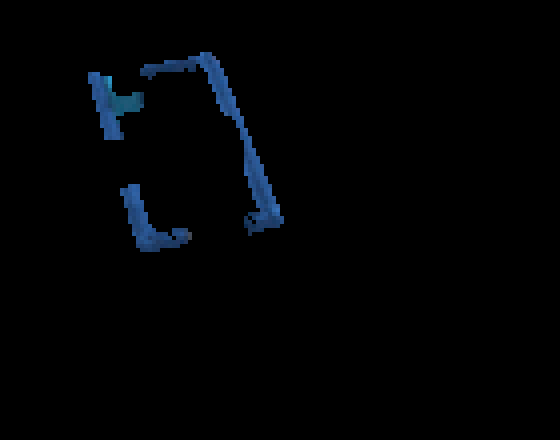

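```bash
cat > go.py <<'E'
import sys
from h import *
from scipy.spatial.transform import Rotation as Ro
def go(p,yaw):
    o=manip.get_obs();R=Ro.from_quat(o['ee_rot']).as_matrix()
    s=R.T@(np.array(p)-o['position']); y0=np.degrees(np.arctan2(R[1,0],R[0,0]))
    d=(yaw-y0+180)%360-180
    print('clk',o['clock'],'pos',o['position'].round(4),'yaw',y0.round(2),'ztool',R[:,2].round(4),'F',o['ft_force'].round(2),'M',o['torque'].round(3),'g',round(o['grip_width'],3),'j',o['joint_pos'].round(2))
    print('shift',s.round(4),'spin',round(-np.radians(d),4),'dist',np.linalg.norm(s))
if __name__=='__main__':
    a=list(map(float,sys.argv[1:])); go(a[:3],a[3])
E
python3 go.py .45 .15 .25 -16
```

```text
clk 0.1 pos [0.2176 0.5855 0.2306] yaw 69.61 ztool [-4.0e-04 -1.2e-03 -1.0e+00] F [-0.37 -0.48 -0.22] M [ 0.006 -0.08   0.012] g 1.0 j [-1.24  0.33 -0.06  1.46  0.02  1.35 -0.09]
shift [-0.3273  0.3695 -0.019 ] spin 1.4942 dist 0.49402748266540486
```

>>> send_rows:
  steps:
    - [[-0.03, 0.034, -0.015], 0.18]
    - [[-0.07, 0.08, -0.019], 0.36]
    - [[-0.115, 0.13, -0.019], 0.54]
    - [[-0.16, 0.18, -0.019], 0.73]
    - [[-0.205, 0.23, -0.019], 0.92]
    - [[-0.25, 0.28, -0.019], 1.1]
    - [[-0.29, 0.327, -0.019], 1.29]
    - [[-0.327, 0.37, -0.019], 1.47]
  hand: 1
  force: 50

```text
clock: 1.1
position: [0.445, 0.1595, 0.2503]
ee_rot: [0.992, -0.13, -0.0, -0.0]
ft_force: [0.7, 0.4, 0.6]
grip_width: 0.998
```

```bash
python3 go.py .5224 -.3245 .16 -85.9
```

```text
clk 1.1 pos [0.445  0.1595 0.2503] yaw -14.95 ztool [ 0.e+00  4.e-04 -1.e+00] F [0.65 0.37 0.62] M [-0.023 -0.029  0.017] g 0.998 j [-0.81 -0.03  0.37  1.84  0.01  1.34 -0.71]
shift [0.1996 0.4477 0.0901] spin 1.2383 dist 0.4983487743312023
```

>>> send_rows:
  steps:
    - [[0.02, 0.045, 0], 0.15]
    - [[0.045, 0.1, 0], 0.32]
    - [[0.07, 0.157, 0], 0.49]
    - [[0.095, 0.213, 0.01], 0.66]
    - [[0.12, 0.27, 0.03], 0.83]
    - [[0.147, 0.33, 0.05], 1.0]
    - [[0.173, 0.388, 0.07], 1.12]
    - [[0.2, 0.448, 0.09], 1.238]

```text
clock: 2.1
position: [0.5223, -0.3056, 0.1652]
ee_rot: [0.733, -0.68, 0.0, -0.0]
ft_force: [1.0, 1.7, 0.4]
grip_width: 0.998
```

```bash
python3 go.py .5224 -.3245 .032 -85.9
```

```text
clk 2.1 pos [ 0.5223 -0.3056  0.1652] yaw -85.71 ztool [ 2.e-04  2.e-04 -1.e+00] F [1.04 1.75 0.4 ] M [ 0.101 -0.107  0.008] g 0.998 j [-0.18  0.42  0.82  1.64 -0.32  1.22 -0.79]
shift [0.0189 0.0014 0.1332] spin 0.0034 dist 0.13452243466221275
```

>>> send_rows:
  steps:
    - [[0, 0, 0], 0]
    - [[0, 0, 0.01], 0]
    - [[0, 0, 0.025], 0]
    - [[0, 0, 0.045], 0]
    - [[0, 0, 0.06], 0]
    - [[0, 0, 0.06], 0]
    - [[0, 0, 0.06], 0]
    - [[0, 0, 0.06], 0]

```text
clock: 3.1
position: [0.5223, -0.3044, 0.1066]
ee_rot: [0.734, -0.679, 0.0, -0.0]
ft_force: [0.3, -0.4, -0.2]
grip_width: 0.998
```

```bash
python3 go.py .5224 -.3245 .032 -85.9; python3 - <<'E'
from h import *
snap('top','top1');snap('side','side1')
E
```

```text
clk 3.1 pos [ 0.5223 -0.3044  0.1066] yaw -85.55 ztool [ 1.1e-03 -3.0e-04 -1.0e+00] F [ 0.25 -0.39 -0.2 ] M [ 0.012 -0.027  0.023] g 0.998 j [-0.16  0.48  0.79  1.7  -0.37  1.12 -0.76]
shift [0.02   0.0016 0.0746] spin 0.0061 dist 0.07730673818696389
```

View pics/side1.png

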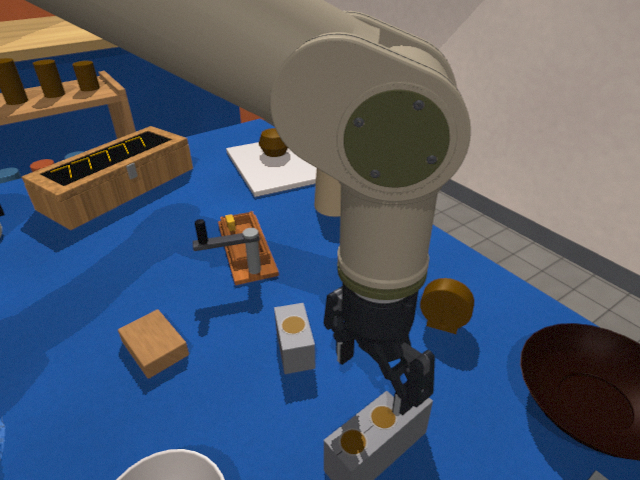

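>>> send_rows:
  steps:
    - [[0.007, 0.001, 0], 0.003]
    - [[0.015, 0.0016, 0.005], 0.006]
    - [[0.02, 0.0016, 0.015], 0.006]
    - [[0.02, 0.0016, 0.03], 0.006]
    - [[0.02, 0.0016, 0.045], 0.006]
    - [[0.02, 0.0016, 0.06], 0.006]
    - [[0.02, 0.0016, 0.075], 0.006]
    - [[0.02, 0.0016, 0.075], 0.006]

```text
clock: 4.2
position: [0.5212, -0.3236, 0.0295]
ee_rot: [0.732, -0.681, -0.001, 0.0]
ft_force: [0.3, 0.1, 1.1]
grip_width: 1.0
```

```bash
python3 go.py .5224 -.3245 .032 -85.9; python3 - <<'E'
from h import *
snap('side','side2')
E
```

```text
clk 4.2 pos [ 0.5212 -0.3236  0.0295] yaw -85.89 ztool [-2.1e-03  9.0e-04 -1.0e+00] F [0.34 0.13 1.06] M [-0.011 -0.008 -0.011] g 1.0 j [-0.07  0.6   0.73  1.72 -0.46  1.   -0.68]
shift [ 0.0009 -0.0011 -0.0025] spin 0.0003 dist 0.0028581491678662577
```

View pics/side2.png

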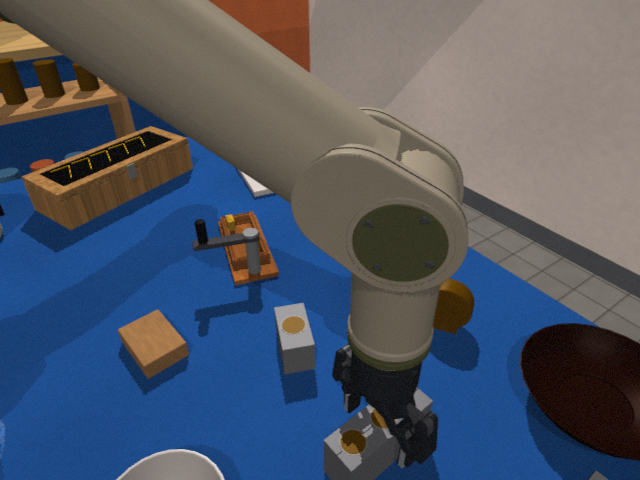

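>>> send_rows:
  steps:
    - [[0.001, -0.001, -0.0025], 0]
    - [[0.001, -0.001, -0.0025], 0]
    - [[0.001, -0.001, -0.0025], 0]
    - [[0.001, -0.001, -0.0025], 0]
    - [[0.001, -0.001, -0.0025], 0]
    - [[0.001, -0.001, -0.0025], 0]
    - [[0.001, -0.001, -0.0025], 0]
    - [[0.001, -0.001, -0.0025], 0]
  hand: 0
  force: 60

```text
clock: 5.25
position: [0.5237, -0.3251, 0.0344]
ee_rot: [0.732, -0.681, 0.001, -0.001]
ft_force: [-0.9, 2.4, 6.8]
grip_width: 0.559
```

```bash
python3 go.py .5224 -.3245 .13 -85.9
```

```text
clk 5.25 pos [ 0.5237 -0.3251  0.0344] yaw -85.87 ztool [ 1.4e-03  1.0e-04 -1.0e+00] F [-0.95  2.37  6.85] M [0.36  0.179 0.039] g 0.559 j [-0.07  0.59  0.73  1.72 -0.46  1.01 -0.68]
shift [-0.0007  0.0011 -0.0956] spin 0.0004 dist 0.09561309744431405
```

>>> send_rows:
  steps:
    - [[0, 0, -0.006], 0]
    - [[0, 0, -0.02], 0]
    - [[0, 0, -0.045], 0]
    - [[0, 0, -0.075], 0]
    - [[0, 0, -0.105], 0]
    - [[0, 0, -0.135], 0]
    - [[0, 0, -0.16], 0]
    - [[0, 0, -0.175], 0]

```text
clock: 6.25
position: [0.523, -0.3255, 0.2102]
ee_rot: [0.732, -0.681, 0.001, -0.0]
ft_force: [-0.5, -0.2, -5.0]
grip_width: 0.552
```

```bash
python3 go.py .593 .181 .21 -16.4
```

```text
clk 6.25 pos [ 0.523  -0.3255  0.2102] yaw -85.91 ztool [ 1.3e-03 -4.0e-04 -1.0e+00] F [-0.54 -0.16 -4.96] M [-0.055 -0.103 -0.055] g 0.552 j [-0.16  0.41  0.84  1.55 -0.31  1.32 -0.78]
shift [-5.002e-01 -1.059e-01  1.000e-04] spin -1.2132 dist 0.5112708411206216
```

>>> send_rows:
  steps:
    - [[-0.015, -0.003, 0], -0.04]
    - [[-0.045, -0.01, 0], -0.12]
    - [[-0.09, -0.019, 0], -0.23]
    - [[-0.14, -0.03, 0], -0.35]
    - [[-0.19, -0.04, 0], -0.47]
    - [[-0.24, -0.051, 0], -0.59]
    - [[-0.29, -0.061, 0], -0.71]
    - [[-0.34, -0.072, 0], -0.83]

```text
clock: 7.25
position: [0.5694, 0.0221, 0.2074]
ee_rot: [0.946, -0.325, -0.001, 0.0]
ft_force: [0.8, -0.6, -4.6]
grip_width: 0.553
```

```bash
python3 go.py .593 .181 .16 -16.4
```

```text
clk 7.25 pos [0.5694 0.0221 0.2074] yaw -37.94 ztool [-1.7e-03  2.0e-04 -1.0e+00] F [ 0.84 -0.64 -4.6 ] M [-0.001 -0.087 -0.017] g 0.553 j [-0.61  0.24  0.58  1.67 -0.14  1.27 -0.67]
shift [-0.079  -0.1399  0.0474] spin -0.376 dist 0.1674841201999541
```

>>> send_rows:
  steps:
    - [[-0.015, -0.025, 0], -0.08]
    - [[-0.032, -0.055, 0], -0.17]
    - [[-0.05, -0.087, 0], -0.25]
    - [[-0.065, -0.115, 0], -0.32]
    - [[-0.075, -0.132, 0], -0.36]
    - [[-0.079, -0.14, 0], -0.376]
    - [[-0.079, -0.14, 0], -0.376]
    - [[-0.079, -0.14, 0], -0.376]

```text
clock: 8.25
position: [0.5955, 0.1764, 0.2087]
ee_rot: [0.989, -0.147, 0.0, 0.0]
ft_force: [-0.1, -0.0, -4.2]
grip_width: 0.556
```

```bash
python3 go.py .593 .181 .1 -16.4; python3 - <<'E'
from h import *
snap('side','side3'); snap('top','top3')
E
```

```text
clk 8.25 pos [0.5955 0.1764 0.2087] yaw -16.93 ztool [ 2.e-04 -5.e-04 -1.e+00] F [-0.06 -0.01 -4.16] M [-0.019  0.02   0.005] g 0.556 j [-0.71  0.35  0.45  1.53 -0.16  1.3  -0.54]
shift [-0.0038 -0.0037  0.1087] spin -0.0092 dist 0.10878619689850738
```

View pics/side3.png

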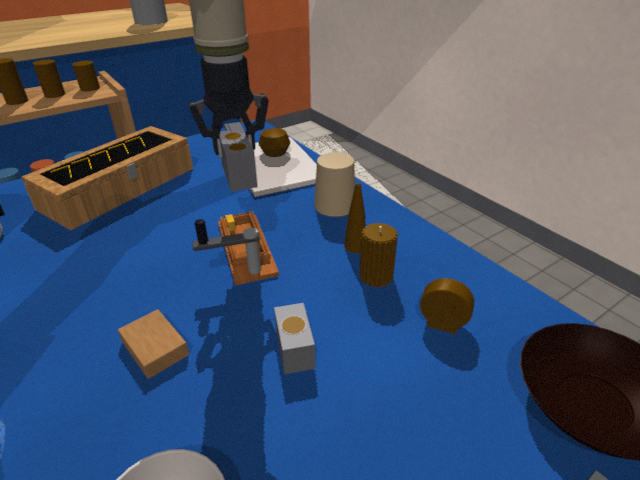

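View pics/top3.png

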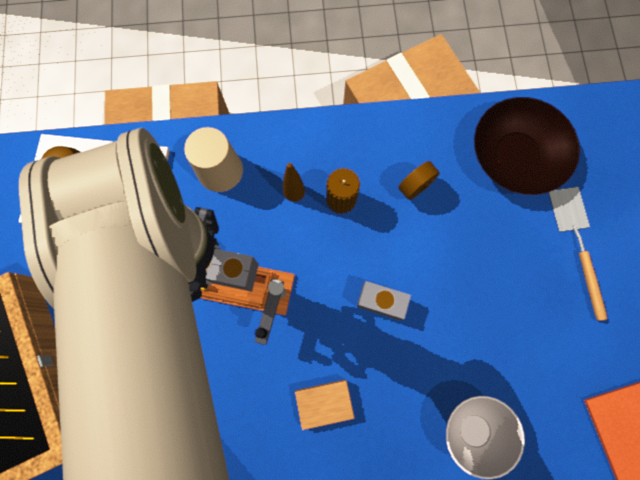

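>>> send_rows:
  steps:
    - [[-0.001, -0.001, 0.01], -0.009]
    - [[-0.003, -0.002, 0.03], -0.009]
    - [[-0.0038, -0.0037, 0.055], -0.009]
    - [[-0.0038, -0.0037, 0.08], -0.009]
    - [[-0.0038, -0.0037, 0.105], -0.009]
    - [[-0.0038, -0.0037, 0.12], -0.009]
    - [[-0.0038, -0.0037, 0.124], -0.009]
    - [[-0.0038, -0.0037, 0.124], -0.009]

```text
clock: 9.35
position: [0.593, 0.1827, 0.0849]
ee_rot: [0.99, -0.142, 0.0, -0.0]
ft_force: [0.2, 0.8, -4.7]
grip_width: 0.554
```

```bash
python3 go.py .593 .181 .0845 -16.4; python3 - <<'E'
from m import *
snap('side','side4'); snap('top','top4')
for n in('side','top'):
    t=cv2.imread(f'pics/{n}4.png'); y0,x0=(150,160)if n=='side' else(200,140)
    cv2.imwrite(f'pics/{n}4z.png',cv2.resize(t[y0:y0+150,x0:x0+200],None,fx=4,fy=4,interpolation=2))
    P,_,m=obj(n,n+'4',(.593,.181),.1,.11,.13); print(n,len(P),np.median(P[:,2]),rect(P))
E
```

```text
clk 9.35 pos [0.593  0.1827 0.0849] yaw -16.27 ztool [ 5.e-04  3.e-04 -1.e+00] F [ 0.17  0.75 -4.74] M [ 0.022 -0.002 -0.037] g 0.554 j [-0.7   0.46  0.42  1.66 -0.21  1.07 -0.5 ]
shift [0.0005 0.0017 0.0004] spin 0.0022 dist 0.001773025735280429
side 966 0.11920043114523271 ((587.3715209960938, 172.41941833496094), (130.0508270263672, 76.78341674804688), 87.05963134765625)
top 860 0.12078657717106467 ((577.6215209960938, 144.70013427734375), (59.625640869140625, 52.327335357666016), 74.04435729980469)
```

View pics/side4z.png

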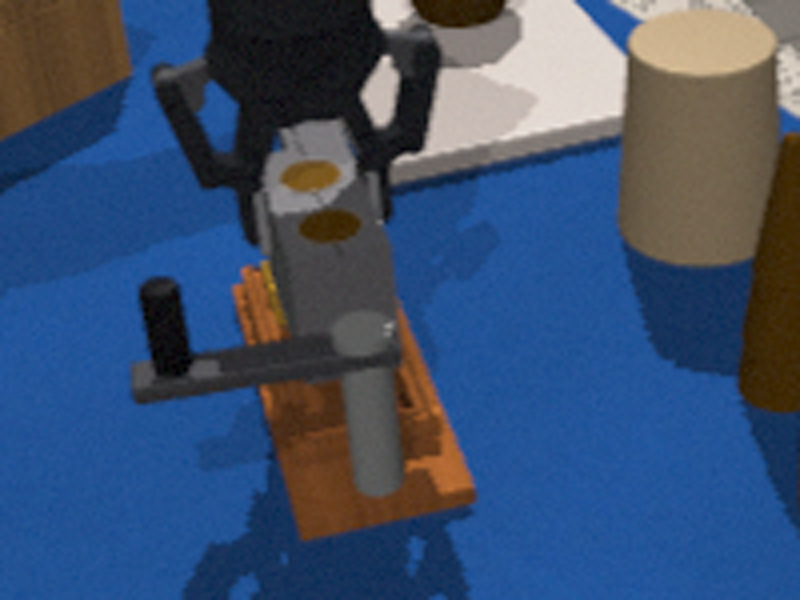

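View pics/top4z.png

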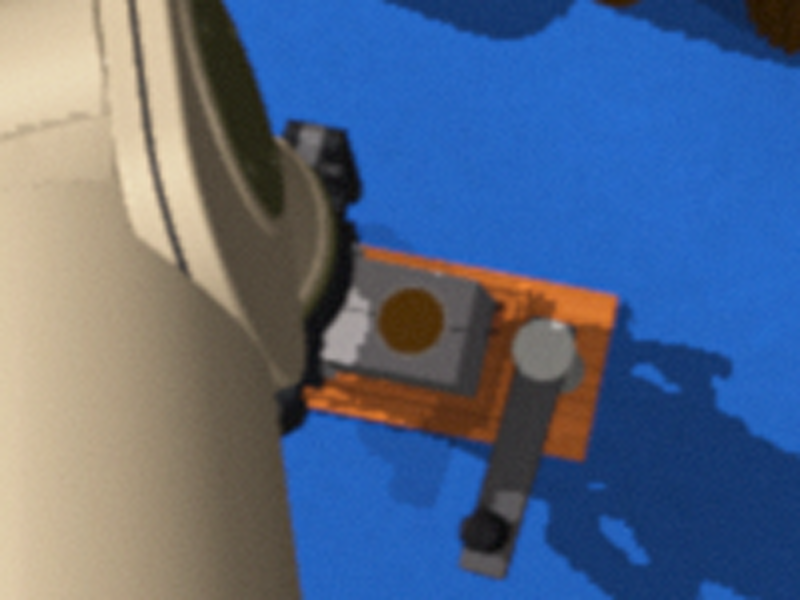

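```bash
cat > rel.py <<'E'
from m import *
import sys
tag=sys.argv[1]; zt=float(sys.argv[2])
for n,c,yaw in(('top',(.5928,.1831),73.67),('side',(.5933,.1794),73.5)):
    a=np.radians(yaw);ex=np.array([np.cos(a),np.sin(a)]);ey=np.array([-ex[1],ex[0]])
    gray=lambda im:(im.max(-1)>60)
    P,_,m=obj(n,n+tag,c,.1,zt-.006,zt+.006,gray)
    q=(P[:,:2]-c)*1000; L=np.c_[q@ex,q@ey]
    k=L[:,0]<-20; M=L[k]
    print(n,'z',np.median(P[k,2]).round(4),'n',k.sum(),'xmin',np.percentile(M[:,0],[0,1,3]).round(1))
    for lo in range(-68,-20,8):
        s=M[(M[:,0]>lo)&(M[:,0]<lo+8)]
        if len(s)>5: print('  x',lo,'y',np.percentile(s[:,1],[0,2,98,100]).round(1))
E
python3 rel.py 4 .1205
```

```text
top z 0.1209 n 770 xmin [-71.  -70.6 -70.3]
  x -68 y [-21.9 -21.5  24.   24.4]
  x -60 y [-21.9 -21.2  23.6  24.6]
  x -52 y [-21.8 -21.1  23.9  24.5]
  x -44 y [-21.9 -21.3  23.6  24.5]
  x -36 y [-22.  -21.1  23.9  24.4]
  x -28 y [-22.3 -21.   23.6  24.4]
side z 0.1191 n 378 xmin [-70.2 -69.8 -69.1]
  x -68 y [-22.  -20.5  24.3  25. ]
  x -60 y [-21.6 -20.8  22.7  24.2]
  x -52 y [-20.9 -20.7  24.9  25.2]
  x -44 y [-21.3 -20.3  24.9  25.3]
  x -36 y [-21.9 -21.2  24.2  25.5]
  x -28 y [-19.7 -18.1  24.9  25.8]
```

>>> send_rows:
  steps:
    - [[0.0013, 0, 0.002], 0]
    - [[0.0013, 0, 0.006], 0]
    - [[0.0013, 0, 0.01], 0]
    - [[0.0013, 0, 0.013], 0]
    - [[0.0013, 0, 0.016], 0]
    - [[0.0013, 0, 0.019], 0]
    - [[0.0013, 0, 0.021], 0]
    - [[0.0013, 0, 0.021], 0]

```text
clock: 10.45
position: [0.5939, 0.1823, 0.0634]
ee_rot: [0.99, -0.142, -0.0, 0.0]
ft_force: [0.6, 0.5, -5.1]
grip_width: 0.551
```

```bash
python3 go.py .594 .1823 .0445 -16.4; python3 - <<'E'
from h import *
snap('side','side5'); snap('top','top5')
E
python3 rel.py 5 .099
```

```text
clk 10.45 pos [0.5939 0.1823 0.0634] yaw -16.27 ztool [-2.e-04 -0.e+00 -1.e+00] F [ 0.57  0.46 -5.13] M [ 0.002  0.065 -0.004] g 0.551 j [-0.69  0.49  0.41  1.67 -0.22  1.03 -0.49]
shift [ 0.0001 -0.0001  0.0189] spin 0.0022 dist 0.018871798552361374
top z 0.0989 n 782 xmin [-102.1 -100.7  -98.7]
  x -68 y [-22.7 -22.1  23.1  23.5]
  x -60 y [-22.8 -21.4  23.2  23.5]
  x -52 y [-22.1 -21.2  22.9  23.5]
  x -44 y [-22.6 -21.5  23.3  23.7]
  x -36 y [-22.9 -22.2  22.9  23.5]
  x -28 y [-23.2 -22.2  23.4  23.5]
side z 0.0977 n 424 xmin [-107.1 -102.   -99.9]
  x -68 y [-22.8 -22.3  23.3  24.3]
  x -60 y [-22.  -21.4  23.4  24.5]
  x -52 y [-22.7 -21.7  23.3  23.8]
  x -44 y [-22.5 -21.2  22.1  23.8]
  x -36 y [-22.8 -22.3  23.1  24.1]
  x -28 y [-22.  -21.2  23.4  24.7]
```

>>> send_rows:
  steps:
    - [[0.0003, 0, 0.002], 0]
    - [[0.0003, 0, 0.005], 0]
    - [[0.0003, 0, 0.008], 0]
    - [[0.0003, 0, 0.011], 0]
    - [[0.0003, 0, 0.0135], 0]
    - [[0.0003, 0, 0.016], 0]
    - [[0.0003, 0, 0.018], 0]
    - [[0.0003, 0, 0.018], 0]

```text
clock: 11.55
position: [0.5942, 0.1822, 0.0454]
ee_rot: [0.99, -0.142, -0.0, 0.0]
ft_force: [-0.4, -0.9, -3.8]
grip_width: 0.556
```

```bash
python3 go.py .594 .1823 .0445 -16.4
```

```text
clk 11.55 pos [0.5942 0.1822 0.0454] yaw -16.27 ztool [-2.e-04 -0.e+00 -1.e+00] F [-0.43 -0.93 -3.79] M [0.015 0.051 0.025] g 0.556 j [-0.68  0.51  0.4   1.68 -0.23  1.   -0.49]
shift [-0.0002 -0.      0.0009] spin 0.0022 dist 0.0008869551689747166
```

Nearly on the floor; finish the last millimetre or two until contact.

>>> send_rows:
  steps:
    - [[0, 0, 0.0005], 0]
    - [[0, 0, 0.001], 0]
    - [[0, 0, 0.0015], 0]
    - [[0, 0, 0.002], 0]
    - [[0, 0, 0.002], 0]
    - [[0, 0, 0.002], 0]
    - [[0, 0, 0.002], 0]
    - [[0, 0, 0.002], 0]

```text
clock: 12.55
position: [0.5943, 0.1822, 0.0444]
ee_rot: [0.99, -0.142, 0.0, -0.0]
ft_force: [-5.6, -2.1, 6.2]
grip_width: 0.554
```

```bash
python3 go.py .594 .1823 .0445 -16.4
```

```text
clk 12.55 pos [0.5943 0.1822 0.0444] yaw -16.28 ztool [ 1.e-04  5.e-04 -1.e+00] F [-5.58 -2.14  6.16] M [-0.246  1.117  0.048] g 0.554 j [-0.68  0.51  0.4   1.68 -0.23  1.   -0.49]
shift [-0.0003  0.     -0.0001] spin 0.0021 dist 0.0003349121252041068
```

>>> send_rows:
  steps:
    - [[0, 0, -0.001], 0]
    - [[0, 0, -0.001], 0]
    - [[0, 0, -0.001], 0]
    - [[0, 0, -0.001], 0]
    - [[0, 0, -0.001], 0]
    - [[0, 0, -0.001], 0]
    - [[0, 0, -0.001], 0]
    - [[0, 0, -0.001], 0]
  hand: 1

```text
clock: 13.55
position: [0.5942, 0.1822, 0.0445]
ee_rot: [0.99, -0.141, -0.0, -0.0]
ft_force: [-0.8, 0.2, 0.2]
grip_width: 0.997
```

>>> send_rows:
  steps:
    - [[0, 0, -0.005], 0]
    - [[0, 0, -0.02], 0]
    - [[0, 0, -0.045], 0]
    - [[0, 0, -0.075], 0]
    - [[0, 0, -0.105], 0]
    - [[0, 0, -0.135], 0]
    - [[0, 0, -0.155], 0]
    - [[0, 0, -0.165], 0]

```text
clock: 14.55
position: [0.5948, 0.1822, 0.2118]
ee_rot: [0.99, -0.142, 0.001, -0.001]
ft_force: [0.5, -0.7, 0.2]
grip_width: 0.997
```

```bash
python3 go.py .45 .06 .24 -16.4; python3 - <<'E'
from h import *
snap('side','side6'); snap('top','top6')
E
python3 rel.py 6 .08
```

```text
clk 14.55 pos [0.5948 0.1822 0.2118] yaw -16.28 ztool [ 0.0023  0.0012 -1.    ] F [ 0.48 -0.74  0.16] M [-0.027  0.026  0.039] g 0.997 j [-0.72  0.35  0.45  1.52 -0.16  1.3  -0.54]
shift [-0.1047  0.1579 -0.0287] spin 0.002 dist 0.19157212114187097
top z 0.0798 n 697 xmin [-71.2 -70.9 -70.6]
  x -68 y [-23.4 -22.1  22.4  23.2]
  x -60 y [-22.8 -22.1  23.   23.4]
  x -52 y [-23.5 -22.5  22.7  23.1]
  x -44 y [-22.9 -22.3  22.9  23.2]
  x -36 y [-23.1 -21.9  22.8  23.4]
  x -28 y [-23.  -22.4  22.4  23.2]
side z 0.0791 n 304 xmin [-70.8 -68.8 -67.2]
  x -68 y [-23.5 -23.2  22.9  23.3]
  x -60 y [-23.  -22.3  22.6  23.3]
  x -52 y [-23.2 -21.5  23.5  24.2]
  x -44 y [-22.7 -22.1  22.2  23.7]
  x -36 y [-23.2 -22.2  22.4  22.8]
  x -28 y [-22.9 -22.1  23.   23.5]
```

View pics/side6.png

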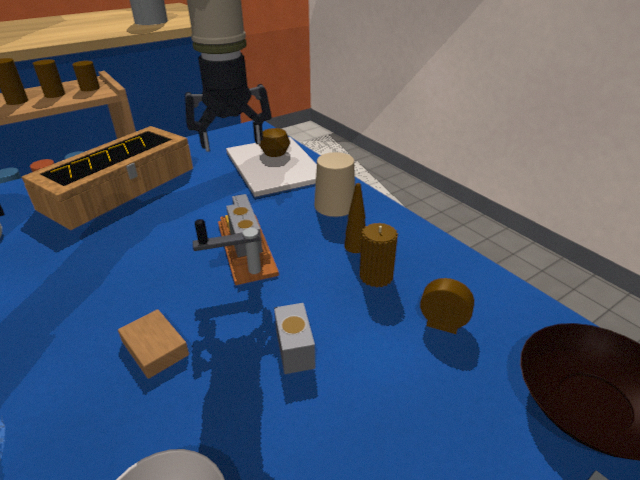

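```bash
python3 go.py .4835 .109 .18 70.7
```

```text
clk 14.65 pos [0.5947 0.1823 0.2109] yaw -16.28 ztool [ 0.0018  0.001  -1.    ] F [ 1.   -0.05 -0.77] M [-0.004 -0.044 -0.026] g 0.995 j [-0.72  0.35  0.45  1.52 -0.16  1.3  -0.54]
shift [-0.0863  0.1016  0.0306] spin -1.518 dist 0.1367447776554333
```

>>> send_rows:
  steps:
    - [[-0.01, 0.012, 0], -0.18]
    - [[-0.022, 0.026, 0], -0.36]
    - [[-0.036, 0.042, 0], -0.54]
    - [[-0.05, 0.058, 0.01], -0.72]
    - [[-0.062, 0.073, 0.02], -0.9]
    - [[-0.074, 0.087, 0.028], -1.08]
    - [[-0.082, 0.097, 0.03], -1.26]
    - [[-0.086, 0.1016, 0.03], -1.44]
  hand: 0.42
  force: 40

```text
clock: 15.65
position: [0.4821, 0.1081, 0.1785]
ee_rot: [0.836, 0.549, -0.001, -0.0]
ft_force: [-0.6, -0.5, -0.5]
grip_width: 0.42
```

```bash
python3 go.py .4835 .109 .104 70.7;python3 - <<'E'
from h import *
snap('side','side7')
t=cv2.imread('pics/side7.png');cv2.imwrite('pics/side7z.png',cv2.resize(t[100:300,120:340],None,fx=3,fy=3,interpolation=2))
E
```

```text
clk 15.65 pos [0.4821 0.1081 0.1785] yaw 66.55 ztool [-1.6e-03 -5.0e-04 -1.0e+00] F [-0.61 -0.53 -0.47] M [ 0.023  0.006 -0.032] g 0.42 j [-0.61  0.08  0.31  1.88 -0.03  1.19  0.87]
shift [0.0014 0.001  0.0745] spin -0.0724 dist 0.0745482509390969
```

View pics/side7z.png

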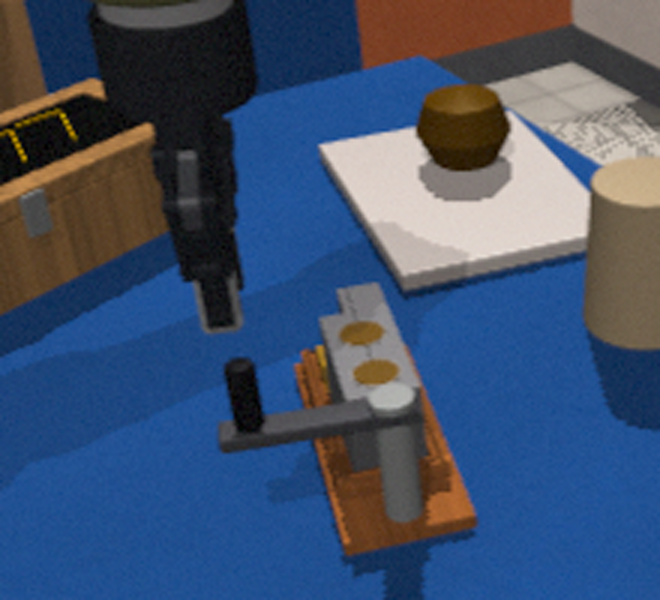

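>>> send_rows:
  steps:
    - [[0.001, 0.001, 0.005], -0.04]
    - [[0.001, 0.001, 0.015], -0.07]
    - [[0.001, 0.001, 0.025], -0.07]
    - [[0.001, 0.001, 0.035], -0.07]
    - [[0.001, 0.001, 0.045], -0.07]
    - [[0.001, 0.001, 0.055], -0.07]
    - [[0.001, 0.001, 0.065], -0.07]
    - [[0.001, 0.001, 0.07], -0.07]

```text
clock: 16.7
position: [0.4843, 0.1092, 0.1088]
ee_rot: [0.818, 0.575, -0.0, -0.0]
ft_force: [-0.3, -0.6, 0.1]
grip_width: 0.417
```

```bash
python3 go.py .4835 .109 .104 70.7;python3 - <<'E'
from h import *
snap('side','side8')
t=cv2.imread('pics/side8.png');cv2.imwrite('pics/side8z.png',cv2.resize(t[100:300,120:340],None,fx=3,fy=3,interpolation=2))
E
```

```text
clk 16.7 pos [0.4843 0.1092 0.1088] yaw 70.24 ztool [-6.e-04 -2.e-04 -1.e+00] F [-0.26 -0.62  0.13] M [-0.053 -0.04  -0.002] g 0.417 j [-0.6   0.16  0.31  1.96 -0.06  1.04  0.96]
shift [-0.0005 -0.0007  0.0048] spin -0.0081 dist 0.004845985995176145
```

View pics/side8z.png

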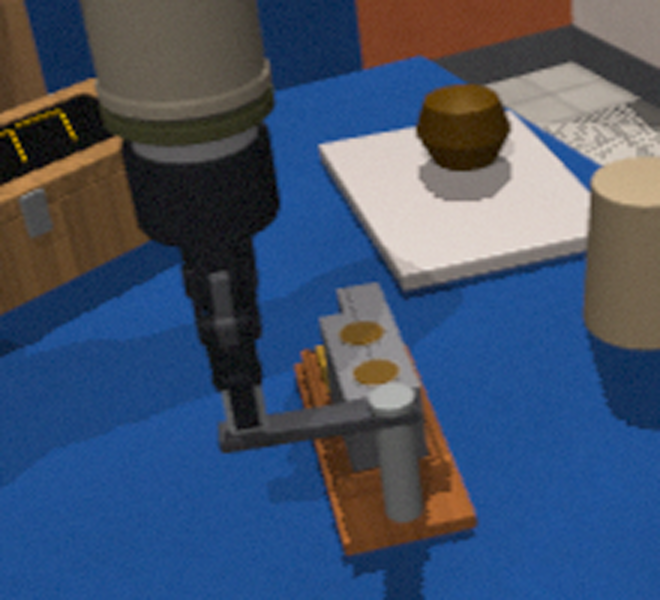

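```bash
cat > arc.py <<'E'
import sys
from h import *
from scipy.spatial.transform import Rotation as Ro
pv=np.array([.5642,.0813]);o=manip.get_obs();R=Ro.from_quat(o['ee_rot']).as_matrix()
y0=np.degrees(np.arctan2(R[1,0],R[0,0]));r=o['position'][:2]-pv
print('r',np.hypot(*r),'phi',np.degrees(np.arctan2(r[1],r[0])),'yaw',y0,'z',o['position'][2],'F',o['ft_force'].round(1),'g',o['grip_width'],o['clock'])
for f in map(float,sys.argv[2:]):
    a=np.radians(f);p=np.r_[pv+.085*np.array([np.cos(a),np.sin(a)]),float(sys.argv[1])]
    s=R.T@(p-o['position']); print(f,s.round(4),round(-np.radians((f-90-y0+180)%360-180),3))
E
python3 arc.py .1065 158 153 147 141 135 129 123 117
```

```text
r 0.08476326034650533 phi 160.8285429153585 yaw 70.2401183325896 z 0.1084185342351909 F [ 0.1  0.  -1.5] g 0.42500669443192435 16.75
158.0 [ 0.0042 -0.0002  0.0019] 0.039
153.0 [0.0116 0.0004 0.0019] 0.126
147.0 [0.0203 0.002  0.0019] 0.231
141.0 [0.0289 0.0045 0.0019] 0.336
135.0 [0.0371 0.0079 0.0019] 0.441
129.0 [0.045  0.0121 0.0019] 0.545
123.0 [0.0523 0.0171 0.0019] 0.65
117.0 [0.0591 0.0228 0.0019] 0.755
```

>>> send_rows:
  steps:
    - [[0.004, 0, 0.001], 0.04]
    - [[0.0116, 0.0004, 0.0015], 0.126]
    - [[0.0203, 0.002, 0.0015], 0.231]
    - [[0.0289, 0.0045, 0.0015], 0.336]
    - [[0.0371, 0.0079, 0.0015], 0.441]
    - [[0.045, 0.0121, 0.0015], 0.545]
    - [[0.0523, 0.0171, 0.0015], 0.65]
    - [[0.0591, 0.0228, 0.0015], 0.755]
  hand: 0.34

```text
clock: 17.75
position: [0.526, 0.1576, 0.1081]
ee_rot: [0.973, 0.232, -0.0, -0.0]
ft_force: [-1.0, -0.8, 0.2]
grip_width: 0.341
```

```bash
python3 arc.py .1065 114 108 102 96 90 84 79 75 ; python3 - <<'E'
from h import *
snap('side','side9')
t=cv2.imread('pics/side9.png');cv2.imwrite('pics/side9z.png',cv2.resize(t[100:300,120:340],None,fx=3,fy=3,interpolation=2))
E
```

```text
r 0.0853506238881191 phi 116.59809874082826 yaw 26.805565602337428 z 0.1080642821850924 F [-1.  -0.8  0.2] g 0.34065758820058784 17.75
114.0 [0.0039 0.0005 0.0016] 0.049
108.0 [0.0127 0.0014 0.0016] 0.154
102.0 [0.0214 0.0032 0.0016] 0.258
96.0 [0.0299 0.0059 0.0016] 0.363
90.0 [0.038  0.0095 0.0015] 0.468
84.0 [0.0457 0.0139 0.0015] 0.573
79.0 [0.0518 0.0182 0.0015] 0.66
75.0 [0.0564 0.022  0.0015] 0.73
```

View pics/side9z.png

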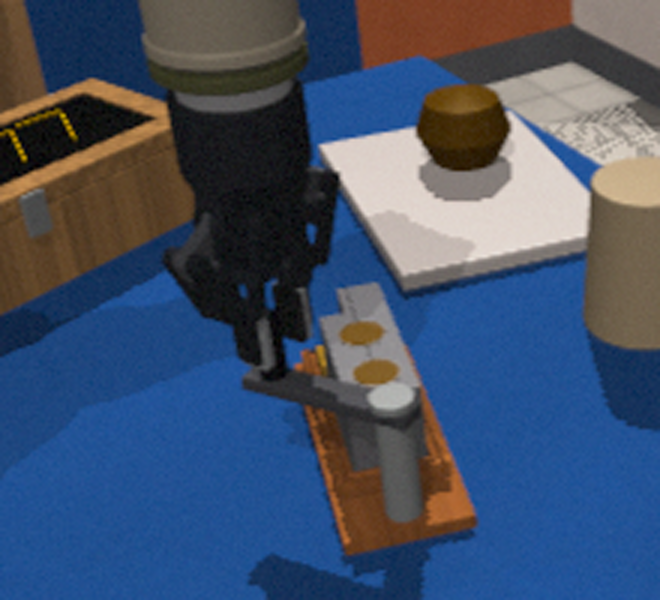

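The bar follows; the handle sits against the trailing finger at about (265,360) in the crop. I continue the arc.

>>> send_rows:
  steps:
    - [[0.0039, 0.0005, 0.001], 0.049]
    - [[0.0127, 0.0014, 0.001], 0.154]
    - [[0.0214, 0.0032, 0.001], 0.258]
    - [[0.0299, 0.0059, 0.001], 0.363]
    - [[0.038, 0.0095, 0.001], 0.468]
    - [[0.0457, 0.0139, 0.001], 0.573]
    - [[0.0518, 0.0182, 0.001], 0.66]
    - [[0.0564, 0.022, 0.001], 0.73]

```text
clock: 18.8
position: [0.5863, 0.1635, 0.1071]
ee_rot: [0.992, -0.129, -0.0, -0.0]
ft_force: [-1.1, 0.9, -0.1]
grip_width: 0.336
```

```bash
python3 arc.py .1065 74 73 72 71 70 69 68 67 66
```

```text
r 0.08515375001967103 phi 74.96139827051074 yaw -14.858954785944052 z 0.10707014575759655 F [-1.1  0.9 -0.1] g 0.33558686044898145 18.8
74.0 [0.0014 0.0002 0.0006] 0.02
73.0 [0.0029 0.0002 0.0006] 0.037
72.0 [0.0044 0.0003 0.0006] 0.055
71.0 [0.0059 0.0004 0.0006] 0.072
70.0 [0.0073 0.0005 0.0006] 0.09
69.0 [0.0088 0.0006 0.0006] 0.107
68.0 [0.0103 0.0008 0.0006] 0.125
67.0 [0.0118 0.001  0.0006] 0.142
66.0 [0.0132 0.0012 0.0006] 0.16
```

>>> send_rows:
  steps:
    - [[0.0015, 0.0002, 0], 0.02]
    - [[0.003, 0.0002, 0], 0.037]
    - [[0.0045, 0.0003, 0], 0.055]
    - [[0.006, 0.0004, 0], 0.06]
    - [[0.007, 0.0004, 0], 0.06]
    - [[0.008, 0.0004, 0], 0.06]
    - [[0.009, 0.0004, 0], 0.06]
    - [[0.009, 0.0004, 0], 0.06]

```text
clock: 19.8
position: [0.5939, 0.1608, 0.107]
ee_rot: [0.987, -0.159, -0.001, -0.0]
ft_force: [-6.5, 0.4, 3.4]
grip_width: 0.339
```

```bash
python3 arc.py .1065 69 ; python3 - <<'E'
from h import *
snap('side','side10'); snap('top','top10')
t=cv2.imread('pics/side10.png');cv2.imwrite('pics/side10z.png',cv2.resize(t[100:300,120:340],None,fx=3,fy=3,interpolation=2))
E
```

```text
r 0.08488789924388342 phi 69.52925487782584 yaw -18.24240849748825 z 0.10695869636256612 F [-6.5  0.4  3.4] g 0.3393473313178542 19.8
69.0 [ 0.0008 -0.0001  0.0005] 0.048
```

View pics/side10z.png

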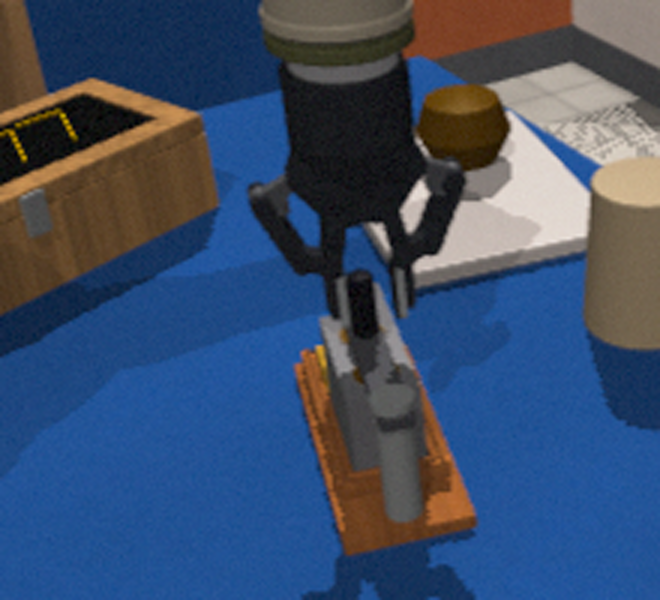

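>>> send_rows:
  steps:
    - [[-0.002, 0, 0], 0]
    - [[-0.005, 0, 0], 0]
    - [[-0.006, 0, 0], 0]
    - [[-0.006, 0, 0], 0]
    - [[-0.006, 0, -0.01], 0]
    - [[-0.006, 0, -0.025], 0]
    - [[-0.006, 0, -0.05], 0]
    - [[-0.006, 0, -0.075], 0]
  hand: 0.6

```text
clock: 20.9
position: [0.5894, 0.1623, 0.184]
ee_rot: [0.987, -0.159, 0.0, -0.0]
ft_force: [0.8, 0.1, -0.1]
grip_width: 0.597
```

>>> send_rows:
  steps:
    - [[0, 0, -0.02], 0]
    - [[-0.015, 0, -0.04], 0]
    - [[-0.04, 0, -0.06], 0]
    - [[-0.07, 0, -0.07], 0]
    - [[-0.1, 0, -0.07], 0]
    - [[-0.13, 0, -0.07], 0]
    - [[-0.145, 0, -0.07], 0]
    - [[-0.15, 0, -0.07], 0]

```text
clock: 21.9
position: [0.4466, 0.2096, 0.2528]
ee_rot: [0.987, -0.159, 0.0, -0.001]
ft_force: [0.0, 0.2, -0.0]
grip_width: 0.6
```

```bash
python3 go.py .45 .06 .24 -16.4; python3 - <<'E'
from m import *
snap('side','side11'); snap('top','top11')
for n in('top','side'):
    P,_,m=obj(n,n+'11',(.588,.163),.03,.125,.145,lambda im:(im.max(-1)<60)); print('handle',len(P),P.mean(0) if len(P) else '')
    P,_,m=obj(n,n+'11',(.563,.081),.03,.094,.103,lambda im:(im.min(-1)>90)); print('piv',len(P),P.mean(0)if len(P) else '')
    c=(.5928,.1831)if n=='top' else(.5933,.1794)
    P,_,m=obj(n,n+'11',c,.1,.072,.083,lambda im:(im.max(-1)>60)&(im[...,0]<im[...,2]+60)); print('mould top',len(P),np.median(P[:,2]),rect(P))
    P,_,m=obj(n,n+'11',(.526,-.12),.08,.048,.062); print('plain',len(P),rect(P))
    t=cv2.imread(f'pics/{n}11.png');y0,x0=(100,120)if n=='side' else(200,140)
    cv2.imwrite(f'pics/{n}11z.png',cv2.resize(t[y0:y0+200,x0:x0+220],None,fx=3,fy=3,interpolation=2))
E
```

```text
clk 21.9 pos [0.4466 0.2096 0.2528] yaw -18.26 ztool [ 8.0e-04  1.1e-03 -1.0e+00] F [ 0.03  0.15 -0.02] M [-0.014  0.007  0.028] g 0.6 j [-0.97  0.01  0.45  1.79 -0.01  1.34 -0.84]
shift [0.05   0.141  0.0126] spin -0.0324 dist 0.15016788962619346
handle 70 [0.58552792 0.16264169 0.13569025]
piv 178 [0.56265558 0.08183615 0.09894088]
mould top 1047 0.07958222510626556 ((592.2595825195312, 181.08087158203125), (137.8997344970703, 46.882816314697266), 73.82125091552734)
plain 1144 ((526.3284301757812, -118.97331237792969), (88.12519836425781, 47.37799072265625), 67.46077728271484)
handle 63 [0.58619088 0.15833031 0.13155031]
piv 119 [0.56297867 0.0789163  0.09806248]
mould top 382 0.07862595772378533 ((592.3304443359375, 178.25672912597656), (138.69448852539062, 47.66961669921875), 73.56041717529297)
plain 1384 ((526.8339233398438, -120.04609680175781), (91.10821533203125, 47.09979248046875), 67.26817321777344)
```

View pics/side11z.png

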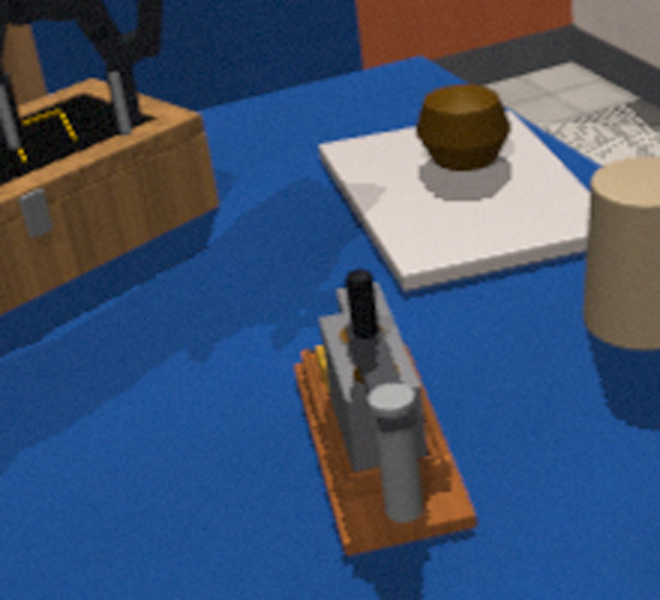

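View pics/top11.png

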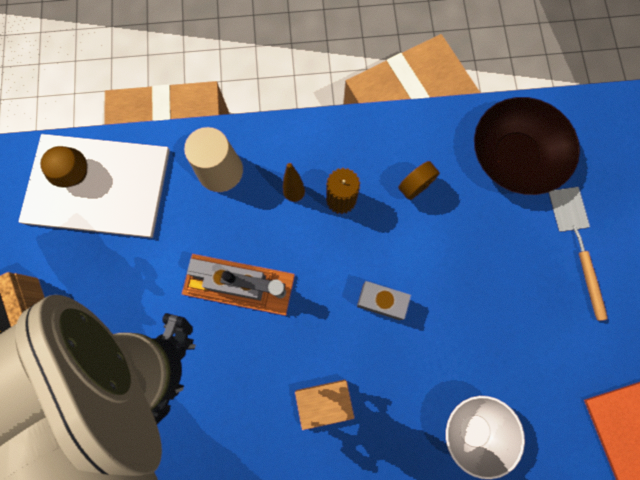

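```bash
python3 -c "
from workcell import manip
print(manip.hand_in())"
```

```text
the job is handed in; nothing more can be done
None
```

The notched mould is in the cradle, the hold-down bar is closed over it, and the job is handed in, with the last reading at about 22 s on the clock. Hand-in gives no verdict.

- **Mould:** The cameras showed the brass key at corner_a, so the mould went in with its cut corner there. It passed the key on the first try and needed no half turn. I lowered it until it touched the floor at about 6 N, then released it.
- **Hold-down bar:** I held the grip loosely between the fingers and swung the bar until it met about 6.5 N at its stop, then let go and moved the arm clear.

**Last checks:**
- **Height:** the mould's top is about 79–80 mm above the table, which matches being seated.
- **Position:** the mould is centred to within about 2.5 mm in both views and within 0.01 rad of the cradle's direction.
- **Bar:** it stands at about 0–0.01 rad from closed.
- **Bystanders:** the plain mould's measured position changed by under 1 mm. The candles look unmoved in the final top picture.
- **Robot:** the wrist force reads about 0 N.

The only disagreement was that the two cameras differed by up to 4 mm in y, which fits their calibration. I allowed for it by measuring the mould against the cradle within each view.

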